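# Set the bread warmer's vent stay to half open

## Robot

A 6-joint arm with a two-finger parallel gripper is mounted at the origin on a cart in front of the work surface, level with it; the furniture and walls round the work are solid. World frame = base frame: x ahead of the robot, y to its left, z up, the work surface at z = 0. Lengths are in m, angles in rad, forces in N, time in s.
With the tool pointing down it reaches from about 0.375 to 0.9 m from the base axis. Payload 3.1 kg.
Tool frame: the origin (TCP) lies on the mounting face of the last link; the fingertips stand 182 mm ahead of it and the grasp point (between the pads) lies 164 mm ahead of it (manip.grasp_offset is the distance from the TCP to the grasp point, in m); z points along the fingers, y is the line along which they close (so a half turn about z gives the same grasp; the last joint's range is limited). The gripper opens to 87 mm and grips with 3 to 60 N. Pads are 19 mm wide; open, the fingers measure 117 mm over their backs; the gripper's body (75 mm by 190 mm) begins 51 mm behind the grasp point.
Start: joints at [1.117, 0.527, 1.433, -0, 1.181, -0.178], TCP at [0.17, 0.602, 0.405] pointing down, gripper open.
Joint ranges: [-3.08, 3.08], [-0.75, 2.2], [0.22, 2.44], [-1.43, 4.57], [0, 2.65], [-2.85, 2.85]. Speed limits (rad/s): [2.79, 2.79, 3.14, 3.14, 3.14, 3.14].

## Interface

Orientations are given as [roll, pitch, yaw] about the fixed x, y, z axes, in that order (R = Rz(yaw) Ry(pitch) Rx(roll)).
In Python, from rig import manip gives the robot as it stands.
- The arm moves only by the shell command python3 -m creep 'ROWS' [FORCE]. ROWS is JSON, a list of rows, each a list of 7 numbers: the shift along the tool's x, y, z in m, then the turn, a rotation vector about the tool's x, y, z in rad, then the finger opening in m, from 0 to 0.087. A call has 1 to 8 rows; each row shifts and turns the commanded pose from where the row before left it, along the tool's axes as they then stand; what a row does not reach is not made up. A row lasts 1/10 s, in which the tool goes at most 50 mm and 8.59 degrees, less where a joint would pass 70% of its speed; a pose out of reach is approached as far as the arm can. A call with a gripper value outside its range is refused whole. The fingers move at their own pace and stop on an object; FORCE is the grip in N (left out, the last holds). Time passes only in rows, so rows that do not move let the fingers close. It gives the time, the measured TCP pose, the force, the opening and the grip force at its end, in the units of the state.
- manip.get_state(): the state, without advancing time (a new reading comes with each control period).
- manip.get_image(name): name is "side" or "top" or "wrist"; returns a dict with "pixels" (384x512x3 uint8, blue, green, red), "depth" (384x512 float32, m along the optical axis (not along the pixel's ray), 0 where there is no reading), "fovy" (degrees; the focal length in pixels is half the picture's height over the tangent of half this angle, whatever the lens; pixels are square), "cx", "cy" (the principal point, pixels), "R" (3x3) and "t" (3): a world point X has camera coordinates R X + t; the wrist camera has in their place "T_tool_cam" (4x4, takes a point from camera to tool coordinates, whose origin is the TCP and whose axes are the flange's). Camera axes: x right, y down, z forward; pixel columns grow to the right and rows downward; lengths in m; the calibration is good to about 2 mm. A picture is of the moment at which its call begins: read the wrist's pose just before it.
- manip.finish_job(): hands the job in; it is judged then, once.
Trained networks look in the newest picture that a camera, given by its name, has taken for a name from the list of things; names that differ only in an ending like _2 or _b are one class to them, and where a whole thing is asked for, a point or a joint stands for the part that bears it (a point fixed in the world has none). Each returns a list of dicts, best first, with "score" (0 to 1); they miss things now and then, are a little off and sometimes report something else, mostly with a low value. They report only what shows in the picture. A call takes as long as a camera call.
- manip.outline_of(camera, label): "mask" (384x512 bool, what is visible of it) and "at" ([row, column] in pixels, amid what is visible of it).
- manip.landmark_of(camera, label): "at" ([row, column] in pixels: a listed point, or the origin of a listed thing).
The state is a dict: "t": time; "qpos": joint angles; "qd": joint speeds; "joint_torque": joint torques, N m; "ee_pos": TCP position; "orientation": TCP orientation; "force": force on the tool from outside, world axes, zero at the start; "wrist_torque": the same for the moment, N m; "gripper_width": opening from 0.0 (shut) to 1.0 (fully open); "gripper_force": force on a finger pad.
Only numpy, scipy, OpenCV 4.12 (cv2) and the standard library are available. Lean on these libraries where they do the work, as an engineer would, in place of code of your own. Each camera call takes 0.05 s, during which the arm holds its last target. There are 200 camera calls.

## Task

The vent on top of the bread warmer is shut. Take the flat steel stay by the upright black tab at its free end, lift it off its pin, bring it along with the shutter until the middle one of its three holes is above the pin, and lower it so that the pin stands through the middle hole and the stay lies flat again; then let go.

Things in the scene. Friction and masses are not known exactly. Their poses are not given: they have to be found in the camera images.
- bread_warmer: Low grey bread warmer, 200 mm (x) by 360 mm (y), fixed; flat deck 100 mm above the table. Origin: centre of its underside; own z up, own x away from its windowed door, own y towards its shutter end. On the deck a flat shutter (104 x 94 mm) slides along own y over vent slots; it opens towards -y, and can go 10 mm beyond shut and 90 mm open. It follows the stay freely (under 1 N).
- stay_tab (a point): Grip point in the upright black tab at the stay's free end, 158 mm from the stay's hinge on the shutter. Tab: 12 mm thick along the warmer's own x (grip across that), 24 mm long along the bar, 36 mm high; the point is 24 mm above the bar's mid-plane, 12 mm below the tab's top. Under the tab the bar is 12 mm wide; the full width begins 15 mm away towards the pin.
- middle_hole (a point): Centre, at mid-thickness, of the middle of three round 26 mm holes in the stay: a flat steel bar 40 x 4 mm, 100 g, hinged to the shutter, lying level along own -y, 7.5 mm off the deck. It swings up about that hinge and falls back; no sideways play. Holes are 40, 80 and 120 mm from the hinge; this one at 80, the tab 78 mm beyond it. At the start the hole next to the tab is on the pin.
- pin_top (a point): Top of the fixed, upright, round-topped steel pin on the warmer's deck: 8 mm in diameter, 23 mm high above the deck, so it stands 11.5 mm above the stay lying flat. It is on the stay's line, at own x -20 mm, own y -50 mm of the warmer.

How it is judged:
By the outcome, as a careful person would: the job done as asked, in the order asked, and still so for the second after the job is handed in, with the robot touching nothing.
It also fails if it takes over 32 s, if anything falls off the work surface, if the arm or the gripper's body presses on something with over 40 N, if the wrist force passes 120 N, or if a joint passes its speed limit or range.

## Working session

There is one attempt and no reset: what is moved stays moved. The work goes in short steps, Python scripts to look and compute and a shell command to move; the robot and the scene stay as the last step left them, time stands still between calls to the robot, and variables do not carry over. Pictures are saved under pics/ and viewed, at most 10 in all, crops included, and the job is handed in when it is done.

```bash
mkdir -p pics; cat > h.py <<'E'
import numpy as np, cv2
from rig import manip
from scipy.spatial.transform import Rotation as Ro
def tool():
    s=manip.get_state(); return Ro.from_euler('xyz',s['orientation']).as_matrix(), np.array(s['ee_pos'])
def shot(c):
    Rt,p=tool(); im=manip.get_image(c)
    if c=='wrist':
        T=np.array(im['T_tool_cam']); im['Rcw']=Rt@T[:3,:3]; im['o']=Rt@T[:3,3]+p
    else:
        R=np.array(im['R']); im['Rcw']=R.T; im['o']=-R.T@np.array(im['t'])
    im['f']=192/np.tan(np.radians(im['fovy'])/2); return im
def ray(im,at):
    r,c=at; return im['Rcw']@np.array([(c-im['cx'])/im['f'],(r-im['cy'])/im['f'],1])
def atz(im,at,z):
    d=ray(im,at); return im['o']+d*(z-im['o'][2])/d[2]
def dep(im,at):
    r,c=[int(round(v)) for v in at]; w=im['depth'][max(r-1,0):r+2,max(c-1,0):c+2]; w=w[w>0]
    return im['o']+ray(im,at)*np.median(w) if w.size else None
E
python3 - <<'E'
from h import *
np.set_printoptions(precision=4,suppress=True)
Z={'bread_warmer':0,'stay_tab':.1315,'middle_hole':.1075,'pin_top':.123}
ims=[]
for c in ['top','side','wrist']:
    im=shot(c); ims.append(im['pixels'])
    for l in Z:
        for d in manip.landmark_of(c,l)[:2]:
            print(c,l,round(d['score'],2),np.round(d['at'],1),'z',atz(im,d['at'],Z[l]),'dep',dep(im,d['at']))
cv2.imwrite('pics/a.png',cv2.resize(np.hstack(ims[:2]),(800,300)))
cv2.imwrite('pics/w.png',ims[2])
s=manip.get_state();print(s['t'],s['orientation'],s['force'],s['gripper_width'])
E
```

```text
top bread_warmer 0.81 [200.2 248.9] z [0.5089 0.0235 0.    ] dep [0.5003 0.024  0.0984]
top stay_tab 0.7 [189.6 296.5] z [ 0.5185 -0.0611  0.1315] dep [ 0.517  -0.0596  0.1444]
top middle_hole 0.79 [202.4 251.3] z [0.4955 0.0195 0.1075] dep [0.4963 0.0194 0.0982]
top pin_top 0.79 [197.4 275. ] z [ 0.5043 -0.0231  0.123 ] dep [ 0.5052 -0.0237  0.1137]
side bread_warmer 0.62 [201.2 252.8] z [0.5014 0.0316 0.    ] dep [ 0.5646 -0.0271  0.0985]
side stay_tab 0.57 [187.4 228.5] z [ 0.5255 -0.0587  0.1315] dep [ 0.5214 -0.0555  0.126 ]
side middle_hole 0.88 [167.3 243.7] z [0.4828 0.0196 0.1075] dep [0.4765 0.0251 0.0995]
side pin_top 0.93 [174.9 236.6] z [ 0.5025 -0.0176  0.123 ] dep [ 0.4932 -0.0099  0.1109]
0.75 [3.1415 0.     2.8668] [ 1.3205 -0.192  -0.6425] 0.996324925739485
```

View pics/a.png

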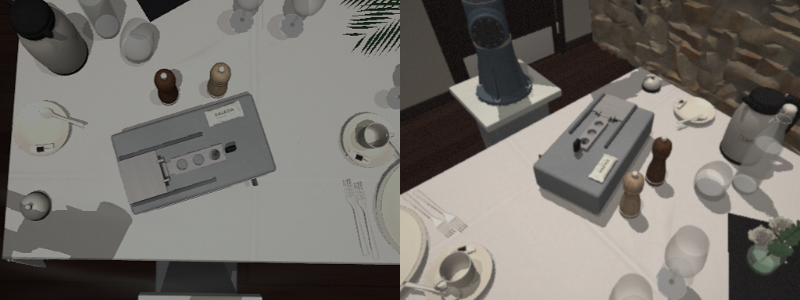

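View pics/w.png

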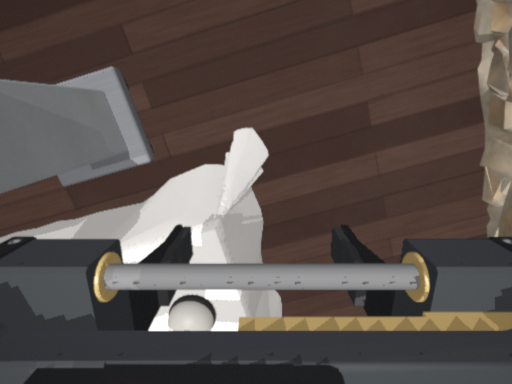

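The top and side views show the warmer at about (0.51, 0.02). Its own y points to about (-0.27, 0.96) in world. The tab is at top pixel (190, 297). I'll move above the tab.

```bash
python3 -m creep '[[-0.032,-0.034,0,0,0,0,0.087],[-0.032,-0.034,0,0,0,0,0.087],[-0.032,-0.034,0,0,0,0,0.087],[-0.032,-0.034,0,0,0,0,0.087],[-0.032,-0.034,0,0,0,0,0.087],[-0.032,-0.034,0,0,0,0,0.087],[-0.032,-0.034,0,0,0,0,0.087],[-0.032,-0.034,0,0,0,0,0.087]]' && python3 -m creep '[[-0.032,-0.034,0,0,0,0,0.087],[-0.032,-0.034,0,0,0,0,0.087],[-0.032,-0.034,0,0,0,0,0.087],[-0.032,-0.034,0,0,0,0,0.087],[-0.032,-0.034,0,0,0,0,0.087],[-0.032,-0.034,0,0,0,0,0.087],[-0.032,-0.034,0,0,0,0,0.087],[-0.032,-0.034,0,0,0,0,0.087]]' && python3 -m creep '[[0,0,0,0,0,0.146,0.06],[0,0,0,0,0,0.146,0.06],[0,0,0,0,0,0.146,0.06],[0,0,0,0,0,0.146,0.06],[0,0,0,0,0,0.146,0.06],[0,0,0,0,0,0.146,0.06],[0,0,0,0,0,0.146,0.06],[0,0,0,0,0,0,0.06]]'
python3 - <<'E'
from h import *
np.set_printoptions(precision=4,suppress=True)
Z={'bread_warmer':0,'stay_tab':.1315,'middle_hole':.1075,'pin_top':.123}
im=shot('wrist'); print(tool(),im['T_tool_cam'],im['f'])
for l in Z:
    for d in manip.landmark_of('wrist',l)[:2]:
        print(l,round(d['score'],2),np.round(d['at'],1),'z',atz(im,d['at'],Z[l]),'dep',dep(im,d['at']))
for d in manip.outline_of('wrist','stay_tab')[:1]:
    print(d['score'],d['mask'].sum(),d['at'])
s=manip.get_state();print(s['t'],s['qpos'],s['orientation'],s['force'])
cv2.imwrite('pics/w2.png',im['pixels'])
E
```

```text
t: 1.55
ee_pos: [0.3427, 0.2686, 0.4051]
orientation: [3.141, 0.001, 2.867]
force: [0.6, -0.5, -0.1]
gripper_width: 0.995
gripper_force: 0.0
t: 2.35
ee_pos: [0.5154, -0.063, 0.405]
orientation: [3.141, 0.001, 2.866]
force: [0.1, 0.8, 1.1]
gripper_width: 1.0
gripper_force: 0.0
t: 3.15
ee_pos: [0.5148, -0.061, 0.4049]
orientation: [3.141, 0.0, 1.845]
force: [0.3, 0.1, -0.3]
gripper_width: 0.69
gripper_force: 0.0
(array([[-0.2734,  0.9619,  0.0003],
       [ 0.9619,  0.2734, -0.0001],
       [-0.0002,  0.0002, -1.    ]]), array([ 0.5147, -0.061 ,  0.4049])) [[ 0.001  -0.9567 -0.2912  0.0807]
 [ 1.      0.0009  0.0005  0.    ]
 [-0.0002 -0.2912  0.9567  0.0187]
 [ 0.      0.      0.      1.    ]] 285.62594628261985
bread_warmer 0.94 [100.9 276.1] z [0.5097 0.0282 0.    ] dep [0.5048 0.0249 0.1126]
stay_tab 0.91 [196.9 261.6] z [ 0.5154 -0.0613  0.1315] dep [ 0.514  -0.0567  0.1467]
middle_hole 0.83 [106.1 258. ] z [0.4901 0.016  0.1075] dep [0.49   0.016  0.1016]
pin_top 0.9 [160.3 264.7] z [ 0.5092 -0.0288  0.123 ] dep [ 0.5092 -0.0288  0.1227]
pin_top 0.43 [104.2 275.4] z [0.5045 0.0217 0.123 ] dep [0.505  0.0219 0.1129]
0.57 5796 [90.4, 258.4]
3.45 [-0.3337  0.3845  1.6978 -0.      1.0593 -0.609 ] [3.1416 0.     1.8461] [ 0.1508  0.3898 -1.118 ]
```

View pics/w2.png

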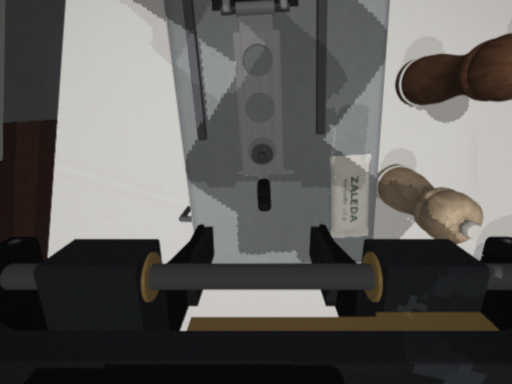

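The wrist view shows the holes at about (60,257), (107,260) and (153,262), with the pin inside the last one. The black tab is at (195,264). The two mills stand to the right, so I'll check their heights and refine the bar axis.

```bash
python3 - <<'E'
from h import *
np.set_printoptions(precision=4,suppress=True)
im=shot('wrist'); g=im['pixels'].max(2)
P=[atz(im,a,.1075) for a in [(60,257),(107,259.5),(153,262.2)]]
print(P, [np.linalg.norm(P[i+1]-P[i]) for i in (0,1)])
d=P[0]-P[2]; print('yaw line',np.arctan2(d[1],d[0]))
m=(g<35).astype(np.uint8); m[:170]=0; m[216:]=0; m[:,:245]=0; m[:,285:]=0
n,l,st,ce=cv2.connectedComponentsWithStats(m); print(st,ce)
# tab mask axis at mid height; rail edges
v,u=np.nonzero(m); Q=np.array([atz(im,(a,b),.1435) for a,b in zip(v,u)]); print(Q.mean(0))
for rows in (182,185,188):
    us=np.nonzero(m[rows])[0]; print(rows,us.min(),us.max(),dep(im,(rows,us.mean())))
R=manip.get_state()
lines=cv2.createLineSegmentDetector().detect(im['pixels'][...,1].copy())[0][:,0]
for a,b,c,e in lines:
    if np.hypot(a-c,b-e)>45 and abs(b-e)>2*abs(a-c) and max(b,e)<245 and 160<a<400:
        p,q=atz(im,(b,a),.1),atz(im,(e,c),.1); t=p-q; t*=np.sign(t[1]); print('line',[round(x) for x in (a,b,c,e)],np.arctan2(t[1],t[0]))
for r,c in [(215,440),(230,465),(82,420),(70,480)]: print(dep(im,(r,c)))
# max height field
D=im['depth'];h=[(dep(im,(r,c))) for r in range(5,240,6) for c in range(330,510,6)]
h=np.array([x for x in h if x is not None]);print('max z',h[np.argsort(-h[:,2])[:5]])
E
```

```text
[array([0.4784, 0.0537, 0.1075]), array([0.4914, 0.0156, 0.1075]), array([ 0.5056, -0.0251,  0.1075])] [np.float64(0.040230485740485225), np.float64(0.04313075731827269)]
yaw line 1.9036634641090204
[[     0      0    512    384 196249]
 [   258    179     13     32    359]] [[255.4851 191.4942]
 [263.6184 194.6908]]
[ 0.5154 -0.0552  0.1435]
182 259 268 [ 0.5132 -0.0475  0.1293]
185 258 269 [ 0.5132 -0.0477  0.139 ]
188 258 269 [ 0.5134 -0.0487  0.1451]
line [190, 203, 166, 22] 1.8958683421781262
line [390, 0, 378, 169] 1.894985827611955
line [198, 139, 185, 31] 1.8957464754861622
line [202, 74, 207, 137] 1.8720155745934812
line [331, 158, 332, 232] 1.9371903255882634
line [367, 234, 368, 174] 1.9364170912241327
line [315, 132, 316, 1] 1.893297559535744
line [327, 1, 326, 106] 1.8962614221114387
line [203, 122, 194, 32] 1.893227506267411
line [281, 101, 280, 31] 1.88505270397715
[ 0.6756 -0.0301  0.1425]
[ 0.6896 -0.0336  0.1598]
[0.6514 0.0878 0.0551]
[0.6505 0.0897 0.1436]
max z [[ 0.5475 -0.0117  0.2995]
 [ 0.5593 -0.0085  0.2992]
 [ 0.5574 -0.0091  0.2992]
 [ 0.5613 -0.008   0.2992]
 [ 0.5458 -0.0124  0.2991]]
```

```bash
python3 -m creep '[[0,0.0025,0.02,0,0,-0.049,0.05],[0,0,0.03,0,0,0,0.05],[0,0,0.03,0,0,0,0.05],[0,0,0.015,0,0,0,0.05],[0,0,0.012,0,0,0,0.05],[0,0,0,0,0,0,0.05],[0,0,0,0,0,0,0.05]]' 
python3 - <<'E'
from h import *
np.set_printoptions(precision=4,suppress=True)
im=shot('wrist'); print(tool())
for l,z in {'stay_tab':.1315,'pin_top':.123,'middle_hole':.1075}.items():
    for d in manip.landmark_of('wrist',l)[:1]: print(l,round(d['score'],2),np.round(d['at'],1),atz(im,d['at'],z))
cv2.imwrite('pics/w3.png',im['pixels'])
E
```

```text
t: 4.2
ee_pos: [0.5175, -0.0604, 0.2981]
orientation: [3.141, 0.0, 1.894]
force: [0.3, 0.4, 0.4]
gripper_width: 0.571
gripper_force: 0.0
(array([[-0.3176,  0.9482,  0.0017],
       [ 0.9482,  0.3176, -0.0006],
       [-0.0011,  0.0014, -1.    ]]), array([ 0.5176, -0.0604,  0.2985]))
stay_tab 0.94 [250.2 258.4] [ 0.5157 -0.0597  0.1315]
pin_top 0.63 [192.7 259. ] [ 0.5059 -0.0292  0.123 ]
```

View pics/w3.png

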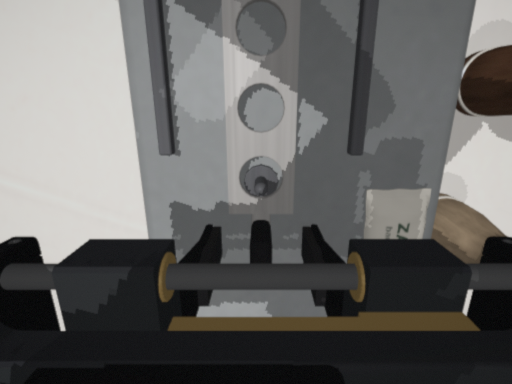

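The tab (col 261, rows 222–290) is centred between the fingers and the bar is straight in view. I'll close on it.

```bash
python3 -m creep '[[0,0,0.001,0,0,0,0.008],[0,0,0,0,0,0,0.008],[0,0,0,0,0,0,0.008],[0,0,0,0,0,0,0.008],[0,0,0,0,0,0,0.008],[0,0,0,0,0,0,0.008],[0,0,0,0,0,0,0.008],[0,0,0,0,0,0,0.008]]' 25
python3 - <<'E'
import numpy as np
# arc lift: hinge is +0.158 along tool x, grasp 24 mm above; TCP is 0.024+0.164 above the hinge mid-plane
from math import *
L,H,n,th=.158,.189,7,radians(15)
d=th/n
# per-row shift in current tool axes (x toward hinge, z down): TCP rel hinge = (-L, -H) in (x, z)
p=np.array([-L,-H])
for s in (1,-1):
    c,q=cos(d),sin(d)*s
    R=np.array([[c,q],[-q,c]])   # rotation about +y by s*d acting on (x,z)
    print(s*d,R@p-p)
print(40*cos(th),40*sin(th))
E
```

```text
t: 5.2
ee_pos: [0.5171, -0.0603, 0.2967]
orientation: [-3.141, -0.0, 1.894]
force: [-0.5, -0.3, 1.2]
gripper_width: 0.137
gripper_force: 25.0
0.03739991254273563 [-0.00695645  0.00603998]
-0.03739991254273563 [ 0.00717742 -0.00577564]
38.63703305156273 10.35276180410083
```

```bash
python3 -m creep '[[0.0072,0,-0.0058,0,-0.0374,0,0.008],[0.0072,0,-0.0058,0,-0.0374,0,0.008],[0.0072,0,-0.0058,0,-0.0374,0,0.008]]' && python3 -m creep '[[0.0072,0,-0.0058,0,-0.0374,0,0.008],[0.0072,0,-0.0058,0,-0.0374,0,0.008],[0.0072,0,-0.0058,0,-0.0374,0,0.008],[0.0072,0,-0.0058,0,-0.0374,0,0.008],[0,0,0,0,0,0,0.008]]'
python3 - <<'E'
from h import *
np.set_printoptions(precision=4,suppress=True)
R,p=tool(); print(R,p,'grasp',p+R[:,2]*.164)
im=shot('wrist'); cv2.imwrite('pics/w4.png',im['pixels'])
E
```

```text
t: 5.5
ee_pos: [0.51, -0.0392, 0.3134]
orientation: [-3.141, 0.114, 1.893]
force: [-1.4, -1.5, -0.3]
gripper_width: 0.139
gripper_force: 25.0
t: 6.0
ee_pos: [0.4994, -0.0078, 0.3316]
orientation: [-3.141, 0.262, 1.895]
force: [-0.6, 0.5, -1.3]
gripper_width: 0.136
gripper_force: 25.0
[[-0.3081  0.9478  0.0823]
 [ 0.9155  0.3189 -0.2454]
 [-0.2588 -0.0002 -0.9659]] [ 0.4994 -0.0078  0.3316] grasp [ 0.5129 -0.048   0.1732]
```

View pics/w4.png

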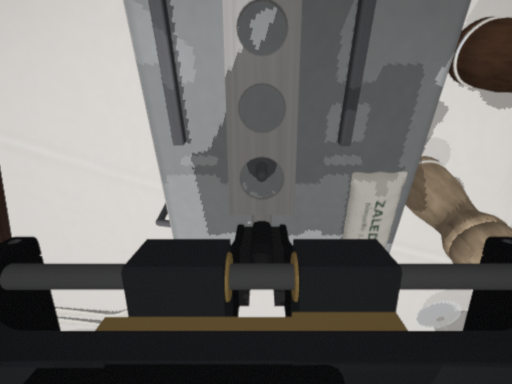

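The stay is lifted and still squarely gripped, with the pin visible through the tab-end hole at (170,262). I'll slide it 40 mm towards own -y, keeping it level.

```bash
python3 -m creep '[[-0.0077,0,0.0021,0,0,0,0.008],[-0.0077,0,0.0021,0,0,0,0.008],[-0.0077,0,0.0021,0,0,0,0.008],[-0.0077,0,0.0021,0,0,0,0.008],[-0.0078,0,0.002,0,0,0,0.008],[0,0,0,0,0,0,0.008],[0,0,0,0,0,0,0.008]]'
python3 - <<'E'
from h import *
np.set_printoptions(precision=4,suppress=True)
R,p=tool(); g=p+R[:,2]*.164; print('grasp',g,'moved',(g-[.5129,-.048,.1732])@[-.3186,.9479,0])
im=shot('wrist'); cv2.imwrite('pics/w5.png',im['pixels'])
E
```

```text
t: 6.75
ee_pos: [0.5126, -0.0472, 0.3313]
orientation: [-3.142, 0.262, 1.893]
force: [-0.5, -0.4, 0.2]
gripper_width: 0.131
gripper_force: 25.0
grasp [ 0.5261 -0.0875  0.173 ] moved -0.04166255337781973
```

View pics/w5.png

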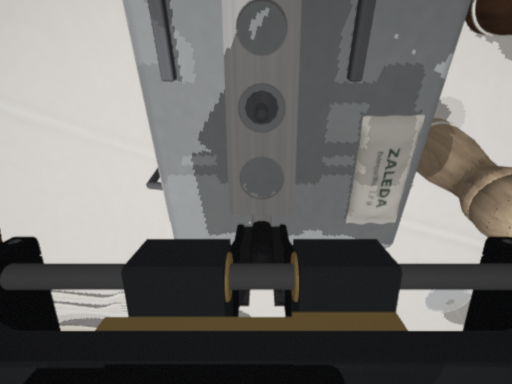

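The pin now shows centred in the middle hole at (106,262). I'll swing the stay back down along the same arc.

```bash
python3 -m creep '[[-0.007,0,0.006,0,0.0374,0,0.008],[-0.007,0,0.006,0,0.0374,0,0.008],[-0.007,0,0.006,0,0.0374,0,0.008],[-0.007,0,0.006,0,0.0374,0,0.008],[0,0,0,0,0,0,0.008]]' && python3 -m creep '[[-0.007,0,0.006,0,0.0374,0,0.008],[-0.007,0,0.006,0,0.0374,0,0.008],[-0.007,0,0.006,0,0.0374,0,0.008],[0,0,0,0,0,0,0.008],[0,0,0,0,0,0,0.008]]'
python3 - <<'E'
from h import *
np.set_printoptions(precision=4,suppress=True)
R,p=tool(); print(R[:,2],p)
im=shot('wrist'); cv2.imwrite('pics/w6.png',im['pixels'])
E
```

```text
t: 7.3
ee_pos: [0.5229, -0.0776, 0.313]
orientation: [-3.141, 0.111, 1.893]
force: [-0.1, -0.5, 0.8]
gripper_width: 0.133
gripper_force: 25.0
t: 7.8
ee_pos: [0.5297, -0.098, 0.2973]
orientation: [-3.141, 0.002, 1.894]
force: [-1.9, -1.0, -0.8]
gripper_width: 0.135
gripper_force: 25.0
[ 0.0002 -0.0016 -1.    ] [ 0.5297 -0.098   0.2973]
```

View pics/w6.png

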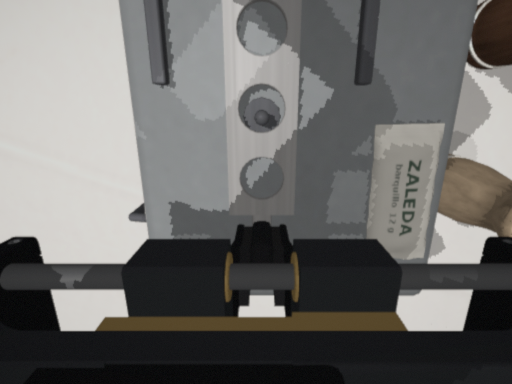

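The bar is level again with the pin through the middle hole at (117,262). I'll open the fingers and withdraw straight up.

```bash
python3 -m creep '[[0,0,0,0,0,0,0.05],[0,0,0,0,0,0,0.05],[0,0,0,0,0,0,0.05],[0,0,0,0,0,0,0.05],[0,0,0,0,0,0,0.05],[0,0,0,0,0,0,0.05]]' && python3 -m creep '[[0,0,-0.01,0,0,0,0.05],[0,0,-0.02,0,0,0,0.05],[0,0,-0.03,0,0,0,0.05],[0,0,-0.03,0,0,0,0.05],[0,0,-0.02,0,0,0,0.05],[0,0,0,0,0,0,0.05],[0,0,0,0,0,0,0.05]]'
python3 - <<'E'
from h import *
im=shot('wrist'); s=shot('side')
cv2.imwrite('pics/w7.png',np.hstack([im['pixels'][:240,150:400],cv2.resize(s['pixels'][110:230,180:320],(280,240))]))
for r,c in [(30,262),(75,262),(120,262)]: pass
E
```

```text
t: 8.45
ee_pos: [0.5299, -0.0983, 0.2972]
orientation: [3.142, 0.0, 1.894]
force: [-0.4, 0.6, 0.3]
gripper_width: 0.551
gripper_force: 0.0
t: 9.15
ee_pos: [0.5296, -0.0982, 0.4076]
orientation: [3.141, 0.001, 1.894]
force: [-0.9, 0.6, 0.4]
gripper_width: 0.576
gripper_force: 0.0
```

View pics/w7.png

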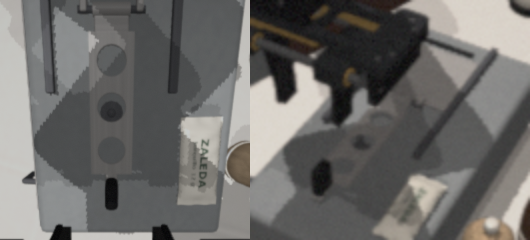

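The stay lies flat with the pin in the middle hole (crop pixel row 110, col 112), and the gripper is clear of it. Handing in.

```bash
python3 -c "
from rig import manip
print(manip.finish_job())"
```

```text
the job is handed in; nothing more can be done
None
```

The stay was lifted off its pin, brought 40 mm along with the shutter and laid flat with the pin through its middle hole; the gripper let go and withdrew, and I handed the job in at about 9 s (no verdict was returned).

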